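# Third hand: hold a sprung stay bar compressed in a rack's cup

### The arm

A 7-joint arm with a two-finger parallel gripper is mounted at the origin on a cart in front of the work surface, level with it; the furniture and walls round the work are solid. World frame = base frame: x ahead of the robot, y to its left, z up, the work surface at z = 0. Lengths are in mm, angles in rad, forces in N, time in s.
With the tool pointing down it reaches from about 400 to 875 mm from the base axis. Payload 4.4 kg.
Tool frame: the origin (TCP) lies midway between the tips of the shut fingers; the grasp point (between the pads) lies 19 mm behind it (ctrl.pinch_z is the distance from the TCP to the grasp point, in mm); z points along the fingers, y is the line along which they close (so a half turn about z gives the same grasp; the last joint's range is limited). The gripper opens to 85 mm and grips with 20 to 120 N. Pads are 22 mm wide; open, the fingers measure 114 mm over their backs; the gripper's body (76 mm by 85 mm) begins 54 mm behind the grasp point. The pads swing forward as they close: fully open they stand 13 mm farther back than shut.
Start: joints at [1.059, 0.628, 0.038, 1.517, -0.027, 0.996, -0.02], TCP at [280.296, -586.474, 206.613] pointing down, gripper open.
Joint ranges: [-3.06, 3.06], [-0.37, 2.12], [-1.25, 1.32], [0.18, 2.47], [-1.1, 4.24], [0.23, 1.98], [-2.94, 2.94]. Speed limits (rad/s): [2.57, 2.57, 3.14, 3.14, 3.14, 3.14, 3.14].

### API

Orientations are given as [roll, pitch, yaw] about the fixed x, y, z axes, in that order (R = Rz(yaw) Ry(pitch) Rx(roll)).
In Python, from cell import read_state, cams, order, ctrl gives the robot as it stands.
- The arm moves only by the tool move_arm, never from a script. Its argument "targets" is text: rows parted by semicolons, each of 7 numbers parted by spaces: the gripper's target within -1 to 1 (fully open at 1, half-way at 0, shut at -1), then the shift along the tool's x, y, z in cm, then the turn, a rotation vector about the tool's x, y, z in degrees. A call has 1 to 5 rows; each row shifts and turns the commanded pose from where the row before left it, along the tool's axes as they then stand; what a row does not reach is not made up. A row lasts 1/12 s, in which the tool goes at most 41.7 mm and 7.16 degrees, less where a joint would pass 70% of its speed; a pose out of reach is approached as far as the arm can. A call with a gripper value outside its range is refused whole. The fingers move at their own pace and stop on an object; the grip force is fixed at half the most. Time passes only in rows, so rows that do not move let the fingers close. It gives the time, the measured TCP pose, the force, the opening and the grip force at its end, in the units of the state.
- read_state(): the state, without advancing time (a new reading comes with each control period).
- cams.get_image(name): name is "side" or "top" or "wrist"; returns a dict with "color" (400x640x3 uint8, red, green, blue), "fovy" (degrees; the focal length in pixels is half the picture's height over the tangent of half this angle, whatever the lens; pixels are square), "cx", "cy" (the principal point, pixels), "k1" (the pictures are not rectified: a ray, as slopes to the right and down, at radius r is drawn at 1 + k1 r^2 times it, then the intrinsics apply), "rvec" (rotation vector, rad) and "tvec" (3), from world to camera coordinates, as OpenCV has them. Camera axes: x right, y down, z forward; pixel columns grow to the right and rows downward; lengths in mm; the calibration is good to about 2 mm. A picture is of the moment at which its call begins. There is no depth.
- order.finish_job(): hands the job in; it is judged then, once.
The state is a dict: "clock": time; "qpos": joint angles; "qd": joint speeds; "tau": joint torques, N m; "eef_pos": TCP position; "tool_rot": TCP orientation; "force": force on the tool from outside, world axes, zero at the start; "torque": the same for the moment, N m; "width": finger opening in mm; "gripper_force": force on a finger pad.
Only numpy, scipy, OpenCV 4.12 (cv2) and the standard library are available. Lean on these libraries where they do the work, as an engineer would, in place of code of your own. Each camera call takes 0.05 s, during which the arm holds its last target. There are 200 camera calls.

### The job

I am building the plywood drinks rack on the table. Roll its loose sprung stay bar along the table until the brass lock screw in its black collar faces straight up and leave it lying so; then grip and lift the bar, screw still on top, seat its rubber foot in the round cup on the rack's upright cheek, square to the cheek and clear of the base board, and press until the spring is about half taken up (the red ring reaches the collar), never to its end. Finish while still gripping and pressing it there, steady, as my third hand while I tighten the screw; do not knock or shift the cans, tins and screwdriver.

Things in the scene. Friction and masses are not known exactly. Their poses are not given: they have to be found in the camera images.
- stay_bar: tube of the loose sprung stay bar: aluminium, 34 mm across, 200 mm long, black sleeves 37 mm across at its ends (foot-end collar 30 mm long, tail sleeve 24 mm) on which it rolls: 1 rad per 18.5 mm. Origin: middle of the tube on its axis, 18.5 mm over the table when lying. Own y: along it to the foot; own z: to the lock screw and yellow line, at the start 45 to 180 degrees from up
- lock_screw (a point): slotted brass lock screw, 15 mm across, flush in the foot-end collar, 85 mm from the tube's middle towards the foot and 18.5 mm off its axis; axes as the tube's
- foot_rod: steel rod (20 mm thick, red ring at half travel) with a black rubber foot; it slides and turns in the tube: own y along the tube; origin on the axis, at the tube's middle when the spring is out. Whole bar 0.3 to 0.5 kg, balanced some 30 mm from the middle towards the foot; take it across the bare tube
- foot_tip (a point): middle of the rubber foot's flat end, on the bar's axis, 150 mm from the tube's middle with the spring out; the foot is 30 mm across and 15 mm long
- spring_travel (a joint): how far the rod is pushed into the tube, m: 0 = out, 0.020 = spring at its end. It takes 3 N to start and 0.9 N for each mm more: 12 N at half travel
- rack: half-built plywood rack, fixed: base board 220 (own x) x 284 (own y) x 18 mm with two low lane strips, an upright cheek 18 mm thick and 190 mm high at its -y end, a low rail 63 mm high along its +x edge, three 14 mm dowels at its +y edge. Origin: under the middle of the base
- cup_seat (a point): middle of the flat bottom of the steel cup on the cheek, 95 mm above the table; the cup is 40 mm across inside, 10 mm deep, and opens along own +y (axes as the rack's), so the foot goes in along -y. 120 mm from the rack's middle along -y
- red_can_0: red slim drink can, 53 mm across, 134 tall, upright: at the left, behind the bar or right of the rack; origin under its middle (leave alone)
- orange_can_0: orange slim drink can, 53 mm across, 134 tall, upright: at the left, behind the bar or right of the rack; origin under its middle (leave alone)
- green_can_1: green slim drink can, 53 mm across, 134 tall, upright: at the left, behind the bar or right of the rack; origin under its middle (leave alone)
- tin_1: round food tin, 57 mm across, 72 tall, behind the rack; origin under its middle (leave alone)
- tin_2: flat oblong tin, 63 x 105 x 24 mm, at the left of the bar; origin under its middle (leave alone)
- screwdriver: screwdriver lying on the spare cheek board at the back; origin under its middle (leave alone)

How it is judged (in metres and radians):
On the way:
1. the bar has been rolled on the table until its lock screw faces up (within 20 degrees), and lies still (angle between stay_bar's own z axis and vertical below 0.35 rad and height (world z) of lock_screw above 0.03 m and height (world z) of stay_bar below 0.024 m and linear speed of stay_bar below 0.02 m/s), for 0.3 s.
At the end, for the whole second after the job is handed in: the rubber foot sits at the bottom of the cup (its end within 9 mm of the cup's centre), pressed with 7 to 17.5 N and the spring 5.5 to 14.5 mm in; the bar square to the cheek within 8 degrees, its lock screw up within 20 degrees, off the table and rack board, at rest in the gripper (contact force between foot_rod and rack between 7 and 17.5 N and value of joint spring_travel between 0.0055 and 0.0145 m and distance between foot_tip and cup_seat below 0.009 m and angle between the y axis of stay_bar and the y axis of rack, either way round below 0.14 rad and angle between stay_bar's own z axis and vertical below 0.35 rad and height (world z) of lock_screw above 0.1 m and height (world z) of stay_bar above 0.08 m and contact force between the fingers and stay_bar above 2 N and linear speed of stay_bar below 0.01 m/s); the arm keeps its last pose, push and grip.
It fails at once if the spring is driven to its end (18.5 mm or more of 20) (value of joint spring_travel above 0.0185 m).
It fails at once if another thing is moved by more than 30 mm or knocked over (distance of any of red_can_0, orange_can_0, green_can_1, tin_1, tin_2, screwdriver from where it was at the start of the episode above 0.03 m).
It also fails if it takes over 61 s, if anything falls off the work surface, if the arm or the gripper's body presses on something with over 40 N, if the wrist force passes 120 N, or if a joint passes its speed limit or range.

## Working session

There is one attempt and no reset: what is moved stays moved. The work goes in short steps, Python scripts to look and compute and a tool call to move; the robot and the scene stay as the last step left them, time stands still between calls to the robot, and variables do not carry over. Pictures are saved under pics/ and viewed, at most 13 in all, crops included, and the job is handed in when it is done.

Besides the shell and the picture viewer there is one more tool, called after ">>>" as name(argument=value, ...), one argument or row to a line, values as JSON. move_arm: Moves the arm, as the interface text tells. Its arguments: {"type":"object","properties":{"targets":{"type":"string"}},"required":["targets"]}

```bash
ls; mkdir -p pics; cat > h.py <<'E'
import numpy as np,cv2
from cell import read_state,cams,order,ctrl
def K(i):
    h,w=i["color"].shape[:2]; f=h/2/np.tan(np.radians(i["fovy"])/2); return f
def ray(i,u,v):
    f=K(i); x=(u-i["cx"])/f; y=(v-i["cy"])/f
    rd=np.hypot(x,y); r=rd
    for _ in range(30): r=rd/(1+i["k1"]*r*r)
    s=r/rd if rd>0 else 1
    R=cv2.Rodrigues(np.array(i["rvec"],float))[0]; t=np.array(i["tvec"],float)
    d=R.T@np.array([x*s,y*s,1]); return -R.T@t,d/np.linalg.norm(d)
def onz(i,u,v,z):
    c,d=ray(i,u,v); return c+d*(z-c[2])/d[2]
def tri(i,p,j,q):
    a,d=ray(i,*p); b,e=ray(j,*q)
    s=np.linalg.lstsq(np.c_[d,-e],b-a,rcond=None)[0]
    P,Q=a+d*s[0],b+e*s[1]; return (P+Q)/2,np.linalg.norm(P-Q)
def proj(i,P):
    R=cv2.Rodrigues(np.array(i["rvec"],float))[0]; c=R@np.array(P,float)+np.array(i["tvec"],float)
    x,y=c[:2]/c[2]; k=1+i["k1"]*(x*x+y*y); f=K(i); return i["cx"]+f*x*k,i["cy"]+f*y*k
def snap(n,name):
    i=cams.get_image(n); cv2.imwrite(f"pics/{name}.png",i["color"][:,:,::-1]); return i
E
python3 - <<'E'
from h import *
import pickle
d={n:snap(n,n+"0") for n in("side","top","wrist")}
pickle.dump(d,open("d0.pkl","wb"))
for n in d: print(n,d[n]["fovy"],ray(d[n],320,200))
a=np.vstack([d["side"]["color"],d["top"]["color"]])[:,:,::-1]
print(read_state(),ctrl.pinch_z)
E
```

```text
pics
side 49.78021248042126 (array([1459.00634367, -547.40383592, 1335.69830841]), array([-0.52585049,  0.37169979, -0.76506243]))
top 43.60839026489754 (array([ 180.86347992,  186.93695951, 1639.34473806]), array([ 0.26712001, -0.1003133 , -0.95842795]))
wrist 62.11141434209599 (array([ 351.51025357, -552.33777172,  372.84779662]), array([-0.2958437 , -0.13008022, -0.94633802]))
{'clock': 0.15, 'qpos': array([ 1.05917801,  0.62916268,  0.03844436,  1.51811086, -0.02702455,
        0.99631772, -0.02001645]), 'qd': array([-0.00142974, -0.0021882 ,  0.00269098, -0.00349413, -0.00063216,
       -0.00209931, -0.0016579 ]), 'tau': array([ 1.49190750e-03, -5.63800192e+01,  1.22779045e+00, -1.93651700e+01,
        1.11186985e-02,  7.42252712e-03,  1.59792648e-05]), 'eef_pos': array([ 280.09821667, -585.99251511,  205.89026406]), 'tool_rot': array([-3.14011128e+00, -1.45891885e-05,  4.45792386e-01]), 'force': array([-0.02836707,  0.20918569, -0.07008965]), 'torque': array([ 0.01044922, -0.04170404, -0.05941689]), 'gripper_force': 0.0, 'width': 85.31459427974158} 18.700000000000003
```

View pics/top0.png

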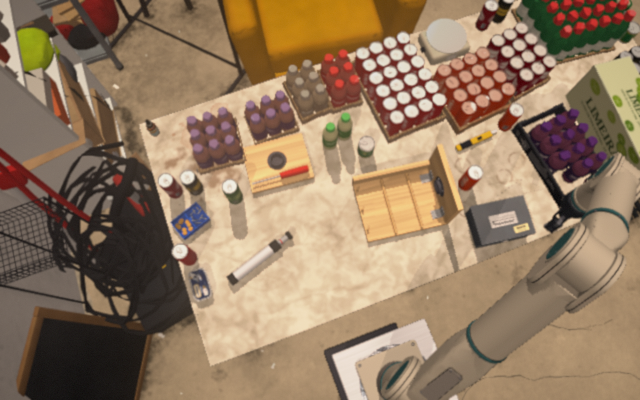

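View pics/side0.png

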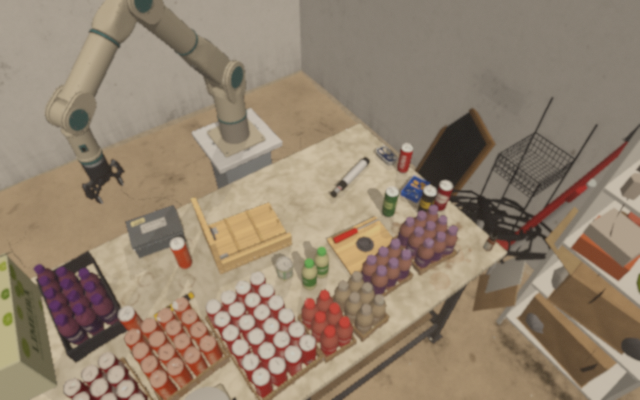

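Top view: the bar runs from about (232,280) to (290,237), with the rack at (360–460, 150–240) and its cheek on the right. Side view: the bar is at (333–368, 158–193). Next I'll enlarge both.

```bash
python3 - <<'E'
from h import *
T=cv2.imread("pics/top0.png");S=cv2.imread("pics/side0.png")
def c(I,x,y,w=80,h=60): return cv2.resize(I[y:y+h,x:x+w],(400,300),interpolation=cv2.INTER_CUBIC)
m=np.vstack([np.hstack([c(T,222,225),c(S,315,145)]),np.hstack([c(T,350,140,140,105),c(S,185,185,120,90)])])
cv2.imwrite("pics/m0.png",m)
E
```

```text
(no output)
```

View pics/m0.png

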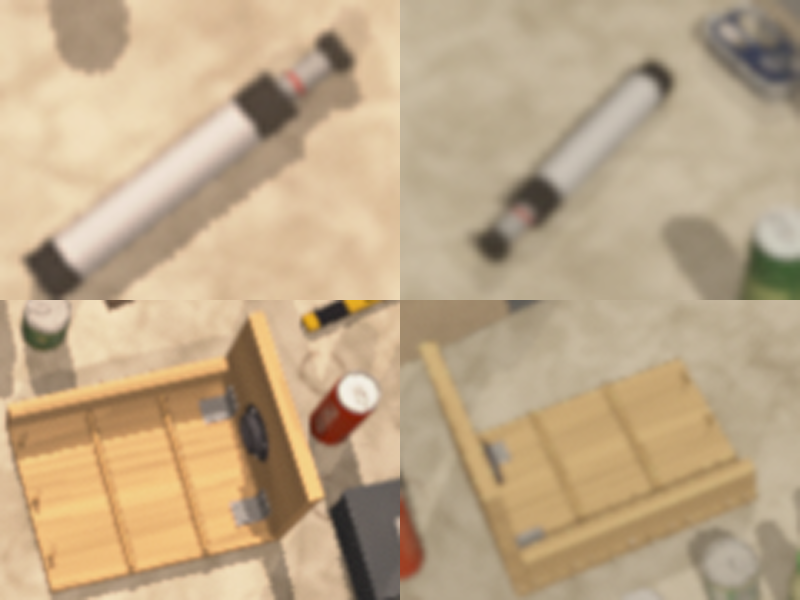

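The foot end is at the upper right in the top view (crop (335,50)) and the lower left in the side view. No screw or yellow line is visible, so both are on the underside. Now I'll compute the poses.

```bash
python3 - <<'E'
from h import *
import pickle
from scipy.optimize import least_squares
d=pickle.load(open("d0.pkl","rb"));t=d["top"];s=d["side"]
b=lambda x,y:(222+x/5,225+y/5)
foot=onz(t,*b(336,50),18.5);tail=onz(t,*b(50,272),18.5)
foot2=onz(s,315+92/5,145+243/5,18.5);tail2=onz(s,315+259/5,145+75/5,18.5)
for f,g in((foot,tail),(foot2,tail2)):
    u=(f-g);print(f,g,np.linalg.norm(u),np.degrees(np.arctan2(u[1],u[0])))
k=400/140;q=lambda x,y:(350+x/k,140+(y-300)/k)
k2=400/120;w=lambda x,y:(185+(x-400)/k2,185+(y-300)/k2)
C=[(t,q(264,314),(110,-142,190)),(t,q(322,498),(-110,-142,190)),(t,q(248,317),(110,-124,190)),(t,q(52,590),(-110,142,9)),(t,q(8,408),(110,142,63)),
(s,w(421,345),(-110,-142,190)),(s,w(438,344),(-110,-124,190)),(s,w(518,595),(110,-142,0)),(s,w(755,497),(110,142,5)),(s,w(683,361),(-110,142,18))]
def W(p,P):
    c,n=np.cos(p[2]),np.sin(p[2]);return p[0]+c*P[0]-n*P[1],p[1]+n*P[0]+c*P[1],P[2]
r=least_squares(lambda p:np.ravel([np.subtract(proj(i,W(p,P)),u) for i,u,P in C]),[600,-200,.1],loss="soft_l1")
print(r.x,np.degrees(r.x[2]));print(np.round(np.reshape(r.fun,(-1,2)),1))
print("cup",W(r.x,(0,-120,95)))
cup,e=tri(t,q(256,433),s,w(492,462));print(proj(t,W(r.x,(0,-115,95))),q(256,433),proj(s,W(r.x,(0,-115,95))))
E
```

```text
[555.6355728  155.63894409  18.5       ] [482.69267926 379.03567907  18.5       ] 235.00375936881898 -71.91724506852803
[556.60790519 156.49424126  18.5       ] [482.70407198 388.79709155  18.5       ] 243.7752875484735 -72.35227452524708
[ 5.32364592e+02 -2.33308728e+02 -1.43010467e-01] -8.193896208474104
[[-0.3 -1.1]
 [ 0.3  0.2]
 [-0.1 -1. ]
 [-1.4  0.6]
 [-0.7 -2.1]
 [-0.9 -1.2]
 [-1.  -2.7]
 [-0.8  0.5]
 [ 0.7 -0.1]
 [-0.5 -2.1]]
cup (np.float64(515.2617733300409), np.float64(-352.08369854107207), 95)
(np.float64(437.2420438692056), np.float64(187.32855618412097)) (439.6, 186.55) (np.float64(212.37385406572523), np.float64(233.17777806510128))
```

>>> move_arm(
  targets="1 3.5 0 -2 0 0 -3.75;1 3.5 0 -2 0 0 -3.75;1 3.5 0 -2 0 0 -3.75;1 3.5 0 -2 0 0 -3.75;1 3.5 0 -2 0 0 -3.75",
)

```text
clock: 0.57
eef_pos: [427.6, -490.4, 307.1]
tool_rot: [-3.141, -0.0, 0.776]
force: [1.1, -0.8, -0.5]
width: 85.3
gripper_force: 0.0
```

>>> move_arm(
  targets="1 4.1 0 0 0 0 -3.75;1 4.1 0 0 0 0 -3.75;1 4.1 0 0 0 0 -3.75;1 4.1 0 0 0 0 -3.75;1 4.1 0 0 0 0 -3.75",
)

```text
clock: 0.98
eef_pos: [553.7, -329.4, 306.2]
tool_rot: [-3.141, -0.0, 1.103]
force: [-0.4, -0.4, 0.1]
width: 85.4
gripper_force: 0.0
```

>>> move_arm(
  targets="1 4.1 0 0 0 0 -3.75;1 4.1 0 0 0 0 -3.75;1 4.1 0 0 0 0 -3.75;1 4.1 0 0 0 0 -3.75;1 4.1 0 0 0 0 -3.75",
)

```text
clock: 1.4
eef_pos: [621.1, -136.7, 306.2]
tool_rot: [-3.141, -0.0, 1.431]
force: [0.7, 0.9, -0.3]
width: 85.4
gripper_force: 0.0
```

>>> move_arm(
  targets="1 4.1 0 0 0 0 -3.75;1 4.1 0 0 0 0 -3.75;1 4.1 0 0 0 0 -3.75;1 4.1 0 0 0 0 -3.75;1 4.1 0 0 0 0 -3.75",
)

```text
clock: 1.82
eef_pos: [623.0, 67.4, 306.2]
tool_rot: [-3.141, -0.0, 1.758]
force: [-0.1, 0.1, -0.3]
width: 85.5
gripper_force: 0.0
```

>>> move_arm(
  targets="1 3.9 -1.3 0 0 0 -1.5;1 3.9 -1.3 0 0 0 -1.5;1 3.9 -1.3 0 0 0 -1.5;1 3.9 -1.3 0 0 0 -1.5;1 3.9 -1.3 0 0 0 -1.5",
)

```text
clock: 2.23
eef_pos: [513.0, 241.2, 306.4]
tool_rot: [-3.141, 0.0, 1.887]
force: [0.2, 0.3, 0.4]
width: 85.1
gripper_force: 0.0
```

>>> move_arm(
  targets="1 0 0 2 0 0 0;1 0 0 2 0 0 0;1 0 0 1 0 0 0",
)

```text
clock: 2.48
eef_pos: [512.8, 239.6, 254.6]
tool_rot: [-3.139, 0.001, 1.888]
force: [-0.0, -0.0, -0.6]
width: 85.3
gripper_force: 0.0
```

```bash
python3 - <<'E'
from h import *
import pickle
i=snap("wrist","w1");pickle.dump(i,open("w1.pkl","wb"));s=read_state()
print(s["eef_pos"],s["tool_rot"],s["force"],ray(i,320,200))
E
```

```text
[512.51337151 238.45900301 253.22203075] [-3.13580409e+00  1.30985765e-03  1.88600696e+00] [-0.41503765 -0.9412746  -0.94940795] (array([488.45575256, 314.87078359, 421.63128606]), array([ 0.09057247, -0.31158714, -0.94589116]))
```

View pics/w1.png

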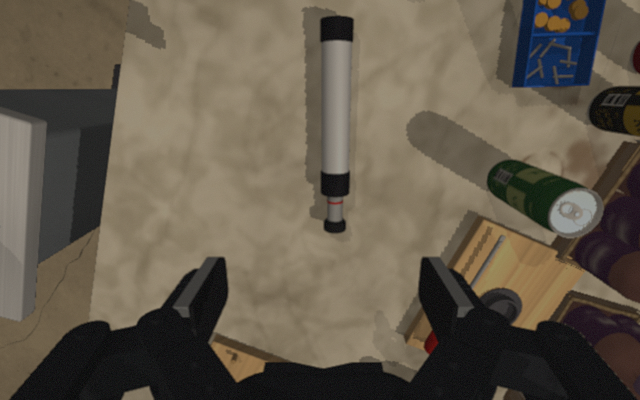

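The wrist view shows the bar vertical, with its tail at (337,20), collar at (335,184) and foot at (335,228). The left side, towards the robot, is free, and there is still no line or screw in sight. I'll get the exact axis from dark-end pixels.

```bash
python3 - <<'E'
from h import *
import pickle
i=pickle.load(open("w1.pkl","rb"))
f=onz(i,335.5,231,12);t=onz(i,337,16,28)
ed=[onz(i,u,v,18.5) for u,v in((320.5,30),(353.5,30),(320.5,184),(349.5,184))]
a,b=(ed[0]+ed[1])/2,(ed[2]+ed[3])/2
u=(b-a)/np.linalg.norm(b-a);print(a,b,np.degrees(np.arctan2(u[1],u[0])),np.linalg.norm(ed[0]-ed[1]))
c=onz(i,335.5,174,25);print("collar inner edge",c,"foot",f,"tail",t)
mid=b+u*((c-b)@u)-70*u;print("mid",mid)
s=read_state();y=s["tool_rot"][2];X=np.array([np.cos(y),np.sin(y),0]);Y=np.array([np.sin(y),-np.cos(y),0])
g=mid+25*u; print("grasp",g,"tool d",(g-s["eef_pos"])@X,(g-s["eef_pos"])@Y,np.degrees(y))
E
```

```text
[483.77703235 376.0144054   18.5       ] [538.46114603 208.30272561  18.5       ] -71.94091073291243 36.31798766699598
collar inner edge [534.11740184 222.33902833  25.        ] foot [561.08626877 144.52386792  12.        ] tail [479.51795999 387.36167842  28.        ]
mid [512.20701441 288.82198831  18.5       ]
grasp [519.95695583 265.0535553   18.5       ] tool d 22.976632262282617 15.321603337835365 108.06023893776113
```

>>> move_arm(
  targets="1 0.5 0.2 4 0 0 0;1 0.5 0.2 4 0 0 0;1 0.5 0.1 4 0 0 0;1 0.4 0.1 4 0 0 0;1 0.4 0.1 4 0 0 0",
)

```text
clock: 2.95
eef_pos: [515.0, 263.4, 55.4]
tool_rot: [3.14, -0.0, 1.884]
force: [0.8, -0.1, 0.1]
width: 85.4
gripper_force: 0.0
```

>>> move_arm(
  targets="1 0 0 2 0 0 0;0.3 0 0 1.4 0 0 0;0.3 0 0 1 0 0 0;0.3 0 0 0 0 0 0;0.3 0 0 0 0 0 0",
)

```text
clock: 3.37
eef_pos: [514.6, 263.6, 12.9]
tool_rot: [3.141, 0.0, 1.885]
force: [0.4, -0.5, 0.9]
width: 55.3
gripper_force: 0.0
```

```bash
python3 - <<'E'
from h import *
i=snap("wrist","w2");s=read_state()
print(s["eef_pos"],s["tool_rot"],s["force"],s["width"])
E
```

```text
[514.96239918 263.99824852  13.57619564] [ 3.13983849e+00 -2.73003869e-04  1.88495372e+00] [ 0.14219336 -0.07366979  0.10078488] 55.04523689439864
```

View pics/w2.png

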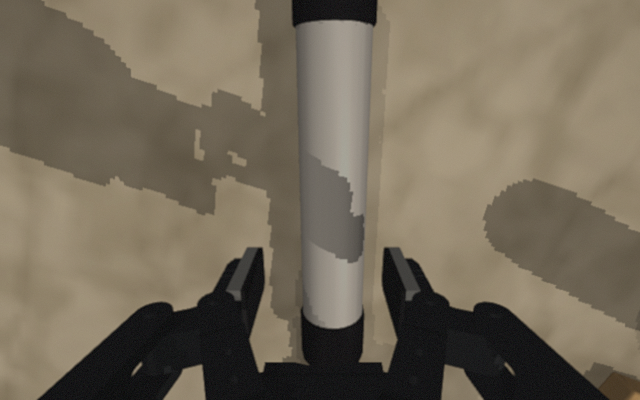

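>>> move_arm(
  targets="0.1 0 0 0.8 0 0 0;0.1 0 -0.3 0 0 0 0;0.1 0 -0.3 0 0 0 0;0.1 0 -0.3 0 0 0 0;0.1 0 -0.3 0 0 0 0",
)

```text
clock: 3.83
eef_pos: [503.4, 260.3, 5.5]
tool_rot: [3.139, -0.0, 1.886]
force: [1.2, -1.1, 5.1]
width: 46.9
gripper_force: 2.7
```

>>> move_arm(
  targets="0.1 0 -0.3 0 0 0 0;0.1 0 -0.3 0 0 0 0;0.1 0 -0.3 0 0 0 0;0.1 0 -0.3 0 0 0 0;0.1 0 -0.3 0 0 0 0",
)

```text
clock: 4.25
eef_pos: [492.0, 256.6, 7.2]
tool_rot: [3.133, -0.001, 1.885]
force: [2.6, -2.0, 15.4]
width: 46.9
gripper_force: 8.0
```

```bash
cat > look.py <<'E'
from h import *
import sys
i=snap("wrist",sys.argv[1]);s=read_state()
print(s["eef_pos"],s["tool_rot"],s["force"],s["width"])
h=cv2.cvtColor(i["color"],cv2.COLOR_RGB2HSV)
m=((h[...,0]>15)&(h[...,0]<36)&(h[...,1]>120)&(h[...,2]>90)).astype("u1")
m[:, :230]=0;m[:,430:]=0
n,_,st,c=cv2.connectedComponentsWithStats(m)
print([(st[k].tolist(),c[k].round(1).tolist()) for k in range(1,n) if st[k,4]>8])
# tube edges at row 120
for v in (60,120): 
    r=i["color"][v].astype(int); sat=h[v,:,1].astype(int); x=np.where(sat[230:430]<45)[0]+230; print(v,x.min() if len(x) else 0,x.max() if len(x) else 0)
E
python3 look.py w3
```

```text
[491.31525941 256.38328642   7.29730603] [ 3.13410675e+00 -5.16951831e-04  1.88512459e+00] [ 2.02754236 -0.83333992 15.32548487] 47.089427711858434
[]
60 330 408
120 331 403
```

View pics/w3.png

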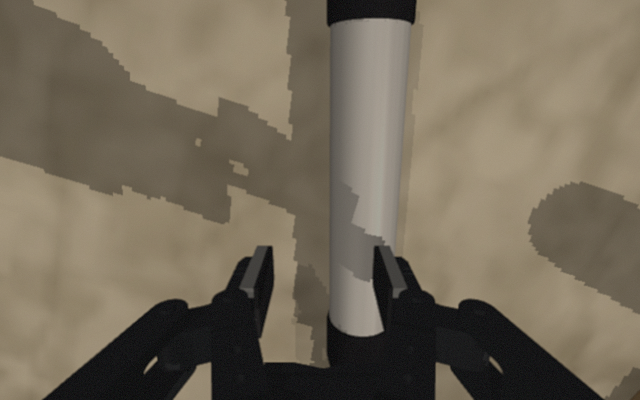

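The right finger at (375–405, 247–295) seems to overlap the tube's right edge. I'll check by projection whether it is riding up on the bar.

```bash
python3 - <<'E'
from h import *
from scipy.spatial.transform import Rotation as Ro
i=cams.get_image("wrist");s=read_state()
R=Ro.from_euler("xyz",s["tool_rot"]).as_matrix()
for z in(0,-8,-16,-30):
  print(z,[np.round(proj(i,s["eef_pos"]+R@np.array([x,y,z])),0).tolist() for x,y in((11,23.5),(-11,23.5),(11,-23.5))])
c=(onz(i,330,120,18.5)+onz(i,402,120,18.5))/2;c2=(onz(i,330.5,60,18.5)+onz(i,408,60,18.5))/2
for q in(c,c2,c+(c-c2)/np.linalg.norm(c-c2)*90): print(q,R.T@(q-s["eef_pos"]))
print(s["force"],s["eef_pos"])
E
```

```text
0 [[367.0, 219.0], [365.0, 255.0], [280.0, 219.0]]
-8 [[369.0, 225.0], [367.0, 262.0], [278.0, 225.0]]
-16 [[371.0, 231.0], [369.0, 270.0], [276.0, 231.0]]
-30 [[375.0, 244.0], [373.0, 286.0], [272.0, 244.0]]
[490.06812531 323.816151    18.5       ] [ 64.52401562  19.66980755 -11.01985048]
[482.51042544 348.40401149  18.5       ] [ 90.24383891  20.08474142 -11.00464953]
[516.51093418 237.78837723  18.5       ] [-25.46425886  18.21804086 -11.07303545]
[ 1.01836407 -1.61243242 16.10399394] [491.38796037 256.40217166   7.30623163]
```

The tips stand further behind the TCP than I assumed and the right one is on top of the bar. I'll lift, recentre and go lower.

>>> move_arm(
  targets="0.3 0 0 -2 0 0 0;0.3 0 0 -2 0 0 0;0.3 0 0 0 0 0 0;0.3 0 0 0 0 0 0;0.3 0 0 0 0 0 0",
)

```text
clock: 4.77
eef_pos: [487.7, 255.0, 44.3]
tool_rot: [-3.141, 0.0, 1.886]
force: [0.6, -0.4, 0.5]
width: 55.4
gripper_force: 0.0
```

```bash
cat >> look.py <<'E'
from scipy.spatial.transform import Rotation as Ro
R=Ro.from_euler("xyz",s["tool_rot"]).as_matrix()
P=[]
for v in (40,130):
    r=i["color"][v].astype(int); ch=r.max(1)-r.min(1); x=np.where((ch<30)&(r.mean(1)>110))[0]; x=x[(x>240)&(x<440)]
    if len(x): 
        a,b=np.percentile(x,[1,99]); c=(onz(i,a,v,18.5)+onz(i,b,v,18.5))/2; P.append(c); print(v,a,b,"world",c.round(1),"tool",(R.T@(c-s["eef_pos"])).round(1))
if len(P)>1: u=P[1]-P[0]; print("barang",np.degrees(np.arctan2(u[1],u[0])),"tool x",np.degrees(s["tool_rot"][2]))
E
python3 look.py w4
```

```text
[487.48569476 254.93033417  43.91374936] [-3.14010224e+00  4.42090739e-04  1.88574117e+00] [0.29247878 0.09906718 0.64519398] 55.731722326944634
[]
60 335 397
120 335 394
40 349.5 398.5 world [481.6 361.2  18.5] tool [102.8  27.4  25.3]
130 347.47 393.53 world [496.5 316.2  18.5] tool [55.5 27.6 25.3]
barang -71.72456580827054 tool x 108.04501051143417
```

>>> move_arm(
  targets="0.4 0 1.2 0 0 0 0;0.4 0 1.2 0 0 0 0;0.4 0 0 2 0 0 0;0.4 0 0 1.5 0 0 0;0.4 0 0 0 0 0 0",
)

```text
clock: 5.23
eef_pos: [508.5, 261.2, 6.1]
tool_rot: [-3.135, 0.002, 1.886]
force: [-1.4, -1.4, -0.7]
width: 59.9
gripper_force: 0.0
```

>>> move_arm(
  targets="0.4 0 0 0.5 0 0 0;0.4 0 0 0.4 0 0 0;0.4 0 0 0 0 0 0",
)

```text
clock: 5.48
eef_pos: [510.7, 262.8, 0.2]
tool_rot: [-3.141, 0.0, 1.886]
force: [0.2, -0.5, 0.0]
width: 59.9
gripper_force: 0.0
```

>>> move_arm(
  targets="0.2 0 0 0.4 0 0 0;0.2 0 0 0.3 0 0 0;0.2 0 0 0 0 0 0",
)

```text
clock: 5.73
eef_pos: [510.9, 262.7, -6.6]
tool_rot: [-3.141, 0.0, 1.886]
force: [0.1, 0.4, -0.1]
width: 51.4
gripper_force: 0.0
```

```bash
python3 look.py w5
```

```text
[510.99100093 262.75852701  -6.40753288] [-3.14148930e+00  1.25221081e-04  1.88571549e+00] [-0.16517964  0.52950181 -0.40381979] 51.31653959980046
[]
60 278 362
120 280 360
40 290.73 362.27 world [482.3 354.9  18.5] tool [ 96.5   1.2 -24.9]
130 292.69 360.31 world [493.2 321.8  18.5] tool [ 61.7   1.3 -24.9]
barang -71.78068780470338 tool x 108.0435388870117
```

View pics/w5.png

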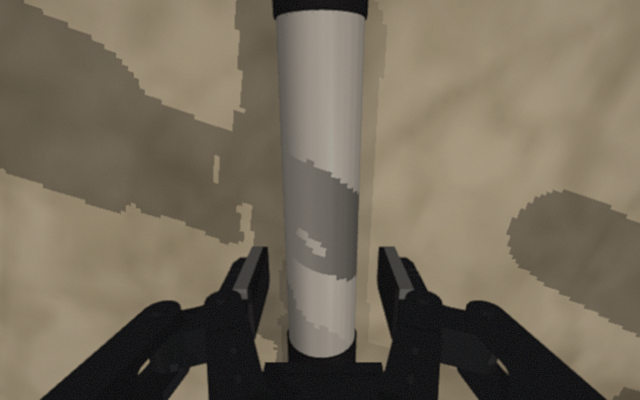

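The bar is centred at column 319 between the fingers, with no table contact. I'll go slightly lower and push left slowly.

>>> move_arm(
  targets="0.1 0 0 0.4 0 0 0;0.1 0 0 0.3 0 0 0;0.1 0 0 0 0 0 0",
)

```text
clock: 6.03
eef_pos: [510.7, 262.6, -13.9]
tool_rot: [-3.141, 0.0, 1.886]
force: [-0.3, 0.0, -1.0]
width: 46.9
gripper_force: 0.0
```

>>> move_arm(
  targets="0.1 0 -0.3 0 0 0 0;0.1 0 -0.3 0 0 0 0;0.1 0 -0.3 0 0 0 0;0.1 0 -0.3 0 0 0 0;0.1 0 -0.3 0 0 0 0",
)

```text
clock: 6.45
eef_pos: [496.4, 258.1, -13.2]
tool_rot: [3.142, 0.0, 1.886]
force: [0.2, -1.3, -0.3]
width: 46.9
gripper_force: 0.1
```

>>> move_arm(
  targets="0.1 0 -0.3 0 0 0 0;0.1 0 -0.3 0 0 0 0;0.1 0 -0.3 0 0 0 0;0.1 0 -0.3 0 0 0 0;0.1 0 -0.3 0 0 0 0",
)

```text
clock: 6.87
eef_pos: [482.2, 253.4, -13.4]
tool_rot: [3.142, 0.0, 1.886]
force: [0.6, -0.0, 0.0]
width: 47.3
gripper_force: 0.1
```

```bash
python3 look.py w6
```

```text
[481.44418404 253.14519647 -13.42049019] [-3.14054893e+00  2.96606284e-04  1.88594288e+00] [-1.16706295 -1.44056294 -0.516882  ] 46.99674676905421
[([368, 15, 20, 339, 1084], [378.2, 163.9])]
60 295 380
120 296 377
40 310.71 380.29 world [460.5 347.   18.5] tool [ 95.7   9.2 -32. ]
130 310.67 376.33 world [470.7 315.4  18.5] tool [ 62.5   9.  -31.9]
barang -72.17621036464556 tool x 108.05656744422043
```

The yellow line has appeared at the right edge (column ~378), so the bar is rolling as wanted.

>>> move_arm(
  targets="0.1 0 -0.3 0 0 0 0;0.1 0 -0.3 0 0 0 0;0.1 0 -0.3 0 0 0 0;0.1 0 -0.3 0 0 0 0;0.1 0 -0.3 0 0 0 0",
)

```text
clock: 7.33
eef_pos: [467.9, 248.8, -13.4]
tool_rot: [-3.141, 0.0, 1.886]
force: [-0.3, 0.1, -0.4]
width: 47.3
gripper_force: 0.1
```

>>> move_arm(
  targets="0.1 0 -0.2 0 0 0 0;0.1 0 0 0 0 0 0;0.1 0 0 0 0 0 0;0.1 0 0 0 0 0 0;0.1 0 0 0 0 0 0",
)

```text
clock: 7.75
eef_pos: [466.6, 248.4, -13.4]
tool_rot: [3.141, -0.0, 1.886]
force: [0.0, -0.1, -0.4]
width: 47.1
gripper_force: 0.0
```

```bash
cat >> look.py <<'E'
# roll angle of yellow line: intersect line pixel rays with cylinder r=17 about axis (tool y from tube silhouette incl. yellow)
for v in (60,130):
    r=i["color"][v].astype(int); sat=h[v,:,1]; ok=((sat<45)|(m[v]>0)); ok[:250]=0;ok[420:]=0
    x=np.where(ok&(r.mean(1)>60))[0]; yl=np.where(m[v]>0)[0]
    if len(x)<20 or not len(yl): continue
    T=lambda u:(lambda o,d:(R.T@(o-s["eef_pos"]),R.T@d))(*ray(i,u,v))
    e=[]
    zt=s["eef_pos"][2]-18.5 # tool z of axis (z down)
    from scipy.optimize import brentq
    # axis y from silhouette: tangent rays in y-z plane
    ang=[]
    for u in (x.min(),x.max()+1):
        o,d=T(u); ang.append((o,np.arctan2(d[1],d[2])))
    o=ang[0][0]; mid=(ang[0][1]+ang[1][1])/2; cy=o[1]+np.tan(mid)*(zt-o[2])
    o,d=T(yl.mean()+.5); a=d[1]**2+d[2]**2; b=(o[1]-cy)*d[1]+(o[2]-zt)*d[2]; c=(o[1]-cy)**2+(o[2]-zt)**2-17**2
    D=b*b-a*c; k=(-b-np.sqrt(max(D,0)))/a; p=o+k*d
    print(v,"sil",x.min(),x.max(),"yel",yl.min(),yl.max(),"axis y",round(cy,1),"roll from up (deg, + = toward +y)",round(np.degrees(np.arctan2(p[1]-cy,zt-p[2])),1))
E
python3 look.py w7
```

```text
[466.54088435 248.32669205 -13.38862567] [ 3.14139794e+00 -3.12198149e-05  1.88553150e+00] [0.12779471 0.05139513 0.88223795] 47.23767741732641
[([330, 10, 16, 357, 4579], [336.5, 177.2])]
60 286 375
120 289 373
40 299.61 376.39 world [442.2 341.   18.5] tool [ 95.7   5.5 -31.9]
130 301.57 372.43 world [452.5 309.5  18.5] tool [ 62.5   5.6 -31.9]
barang -71.88022024075815 tool x 108.03299705991739
60 sil 286 375 yel 331 345 axis y 2.9 roll from up (deg, + = toward +y) 7.2
130 sil 289 372 yel 331 343 axis y 3.1 roll from up (deg, + = toward +y) 6.5
```

Line at 7° from up. I'll hold it still, lower a little, then grip.

>>> move_arm(
  targets="0.1 0 0 0.2 0 0 0;0.1 0 0 0.2 0 0 0;0.1 0 0 0.2 0 0 0;0.1 0 0 0 0 0 0;0.1 0 0 0 0 0 0",
)

```text
clock: 8.22
eef_pos: [466.2, 248.2, -19.6]
tool_rot: [-3.141, 0.0, 1.886]
force: [-0.1, -0.1, -0.0]
width: 47.0
gripper_force: 0.0
```

```bash
python3 look.py w8|tail -2
```

```text
60 sil 286 379 yel 333 347 axis y 3.4 roll from up (deg, + = toward +y) 6.5
130 sil 288 376 yel 332 345 axis y 3.4 roll from up (deg, + = toward +y) 5.9
```

>>> move_arm(
  targets="-0.05 0 0.1 0 0 0 0;-0.1 0 0.1 0 0 0 0;-0.2 0 0 0 0 0 0;-0.3 0 0 0 0 0 0;-0.6 0 0 0 0 0 0",
)

```text
clock: 8.68
eef_pos: [469.0, 249.3, -18.9]
tool_rot: [3.14, -0.0, 1.886]
force: [1.0, 1.1, 3.9]
width: 32.1
gripper_force: 59.2
```

>>> move_arm(
  targets="-1 0 0 0 0 0 0;-1 0 0 0 0 0 0;-1 0 0 0 0 0 0",
)

```text
clock: 8.93
eef_pos: [469.0, 249.2, -18.9]
tool_rot: [3.14, -0.0, 1.886]
force: [1.1, 0.5, 6.0]
width: 31.9
gripper_force: 59.2
```

```bash
python3 look.py w9
```

```text
[468.99047933 249.24963257 -18.92540358] [ 3.14004661e+00 -2.75429900e-04  1.88563751e+00] [1.59098033 0.26430709 6.05415972] 31.92499852080632
[([319, 6, 16, 362, 4887], [326.1, 175.0])]
60 276 368
120 278 366
40 289.63 369.37 world [441.7 340.2  18.5] tool [ 95.    2.3 -37.4]
130 291.59 365.40999999999997 world [451.3 309.9  18.5] tool [ 63.2   2.1 -37.4]
barang -72.32161001622566 tool x 108.0390712513149
60 sil 276 368 yel 319 333 axis y -0.2 roll from up (deg, + = toward +y) 4.3
130 sil 279 366 yel 319 333 axis y -0.1 roll from up (deg, + = toward +y) 3.9
```

View pics/w9.png

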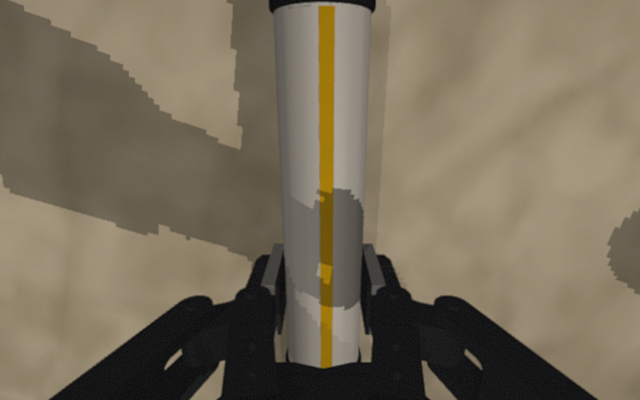

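```bash
python3 - <<'E'
from h import *
i=cams.get_image("wrist");s=read_state()
g=cv2.cvtColor(i["color"],cv2.COLOR_RGB2GRAY).astype(float)
print([ (v,int(g[v,300])) for v in range(0,20,2)],[(v,int(g[v,310])) for v in range(330,380,4)])
from scipy.spatial.transform import Rotation as Ro
R=Ro.from_euler("xyz",s["tool_rot"]).as_matrix()
for v in(6,8,10): print(v,R.T@(onz(i,320,v,35.5)-s["eef_pos"]))
E
```

```text
[(0, 23), (2, 46), (4, 125), (6, 119), (8, 129), (10, 128), (12, 128), (14, 128), (16, 129), (18, 130)] [(330, 124), (334, 125), (338, 125), (342, 124), (346, 124), (350, 123), (354, 124), (358, 123), (362, 124), (366, 43), (370, 21), (374, 17), (378, 16)]
6 [102.26696995  -1.02629181 -54.38603841]
8 [101.72803359  -1.02781388 -54.38619196]
10 [101.18738769  -1.02934127 -54.386346  ]
```

>>> move_arm(
  targets="-1 0 0 -1.5 0 0 0;-1 0 0 -2.5 0 0 0;-1 0 0 -3 0 0 0;-1 0 0 -3 0 0 0;-1 0 0 -3 0 0 0",
)

```text
clock: 9.45
eef_pos: [466.8, 248.1, 110.9]
tool_rot: [-3.138, 0.001, 1.886]
force: [0.2, -0.3, -2.5]
width: 32.2
gripper_force: 60.3
```

```bash
python3 look.py w10|tail -2; python3 - <<'E'
from h import *
s=read_state();print(s)
a=np.array([.1425,.990]);cup=np.array([515.3,-352])
for L in(124,):
  g=cup+a*(L+50);d=g-s["eef_pos"][:2];y=s["tool_rot"][2]
  print(g,"tool x,y",d@[np.cos(y),np.sin(y)],d@[np.sin(y),-np.cos(y)])
E
```

```text
60 sil 276 368 yel 319 334 axis y -4.8 roll from up (deg, + = toward +y) 10.9
130 sil 279 366 yel 320 333 axis y -4.5 roll from up (deg, + = toward +y) 10.3
{'clock': 9.5, 'qpos': array([-0.3047    ,  0.60498238, -0.35508781,  1.93361975,  0.332128  ,
        0.65376568, -0.55178768]), 'qd': array([-0.02390516,  0.04501815,  0.03000111, -0.00419162,  0.05454227,
       -0.16528688, -0.05280088]), 'tau': array([  1.29237983, -36.79292679,  -1.93257116,  -9.45275813,
        -0.07442888,   0.61870186,   0.05071498]), 'eef_pos': array([469.92739728, 250.15627237, 116.20755961]), 'tool_rot': array([ 3.13586141e+00, -1.08208850e-03,  1.88580517e+00]), 'force': array([0.571576  , 0.39267878, 0.22705766]), 'torque': array([ 0.03655896, -0.06125359, -0.02375152]), 'gripper_force': 60.78993558883667, 'width': 32.089174029100704}
[ 540.095 -179.74 ] tool x,y -430.4823103318391 -66.47765006416512
```

>>> move_arm(
  targets="-1 -3.5 0.3 0 0 0 2.6;-1 -4.1 0.35 0 0 0 2.6;-1 -4.1 0.35 0 0 0 2.6;-1 -4.1 0.35 0 0 0 2.6;-1 -4.1 0.35 0 0 0 2.6",
)

```text
clock: 9.92
eef_pos: [527.9, 56.9, 109.7]
tool_rot: [-3.14, 0.0, 1.657]
force: [0.6, 0.2, -3.7]
width: 32.2
gripper_force: 60.6
```

>>> move_arm(
  targets="-1 -4.1 0.35 0 0 0 2.6;-1 -4.1 0.35 0 0 0 2.6;-1 -4.1 0.35 0 0 0 2.6;-1 -4 0.35 0 0 0 2.6;-1 -3 0.35 0 0 0 2.6",
)

```text
clock: 10.33
eef_pos: [544.7, -138.3, 109.3]
tool_rot: [-3.139, 0.002, 1.426]
force: [1.1, -0.6, -2.6]
width: 32.1
gripper_force: 60.6
```

>>> move_arm(
  targets="-1 0 0 1 0 0 0;-1 0 0 1.5 0 0 0;-1 0 0 1.5 0 0 0;-1 0 0 1 0 0 0;-1 0 0 0 0 0 0",
)

```text
clock: 10.75
eef_pos: [543.7, -133.0, 57.8]
tool_rot: [-3.136, -0.001, 1.432]
force: [-0.7, 0.1, -2.9]
width: 31.9
gripper_force: 60.5
```

```bash
python3 - <<'E'
from h import *
import pickle
d={n:snap(n,n+"1") for n in("wrist","top","side")};pickle.dump(d,open("d1.pkl","wb"))
s=read_state();print({k:s[k] for k in("clock","eef_pos","tool_rot","force","width")})
def c(I,x,y,w=80,h=60): return cv2.resize(I[y:y+h,x:x+w,::-1],(400,300),interpolation=cv2.INTER_CUBIC)
W=cv2.resize(d["wrist"]["color"][:,:,::-1],(800,500))[200:500]
cv2.imwrite("pics/m1.png",np.vstack([np.hstack([c(d["top"]["color"],380,150,100,75),c(d["side"]["color"],195,185,100,75)]),W]))
E
```

```text
{'clock': 10.9, 'eef_pos': array([ 546.53963962, -133.33105086,   60.71501823]), 'tool_rot': array([-3.14153874e+00, -1.77903220e-04,  1.43259618e+00]), 'force': array([ 0.59203397, -0.20483258, -3.31908208]), 'width': 32.35098426205878}
```

View pics/m1.png

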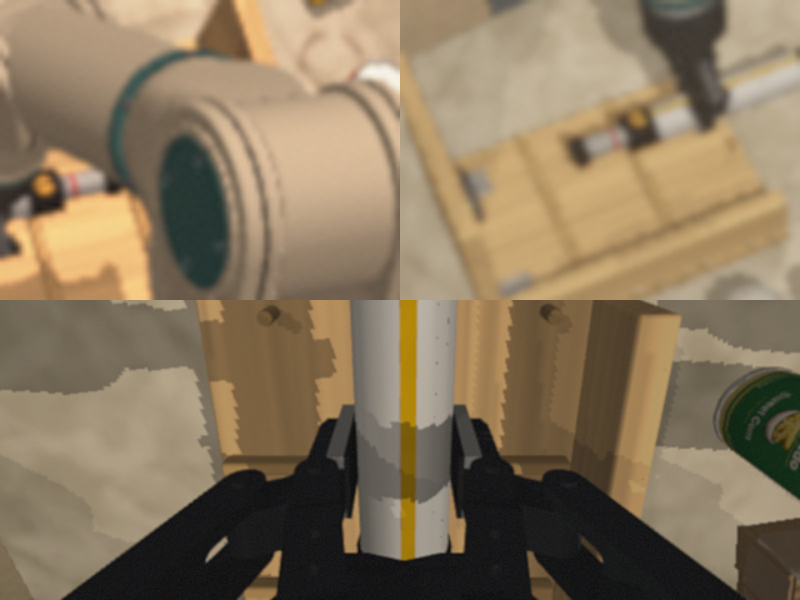

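Montage: the screw and line are on top, and the foot (side view ≈(240,223)) points at the cup (≈(214,232)). The wrist view shows the rack end: the rail corner at full-frame (544,173) and the base corner at (158,163). I'll use these to refine the lateral alignment.

```bash
python3 - <<'E'
from h import *
import pickle
from scipy.spatial.transform import Rotation as Ro
from scipy.optimize import least_squares
d=pickle.load(open("d1.pkl","rb"));i=d["wrist"];s=read_state()
R=Ro.from_euler("xyz",s["tool_rot"]).as_matrix();p=s["eef_pos"]
def W(q,P):
    c,n=np.cos(q[2]),np.sin(q[2]);return np.array([q[0]+c*P[0]-n*P[1],q[1]+n*P[0]+c*P[1],P[2]])
q0=np.array([532.4,-233.3,-.143])
g=cv2.cvtColor(i["color"],cv2.COLOR_RGB2HSV)
for n,P in dict(railout=(110,142,63),railin=(92,142,63),base=(-110,142,18),cheekin=(110,-124,190)).items(): print(n,np.round(proj(i,W(q0,P)),1))
pts=[((544,172),(110,142,63)),((158,162),(-110,142,18)),((544-17*1.25/1.25*1,172),None)]
for u,z in(((544,173),63),((510,173),63),((158,163),18),((180,364),18),((520,350),63)): 
  w=onz(i,*u,z);c,n=np.cos(q0[2]),np.sin(q0[2]);e=w[:2]-q0[:2];print(u,w.round(1),"rack",round(c*e[0]+n*e[1],1),round(-n*e[0]+c*e[1],1))
tip=p+R@[-123,0,-37.4];e=tip[:2]-q0[:2];print("tip",tip,"rack",c*e[0]+n*e[1],-n*e[0]+c*e[1],"yaw tool-rack",np.degrees(s["tool_rot"][2]-q0[2])-90)
cv2.imwrite("pics/w11.png",cv2.resize(i["color"][140:400,140:560,::-1],(800,495),interpolation=cv2.INTER_CUBIC))
print(proj(d["side"],tip))
E
```

```text
railout [549.7 168.2]
railin [513.8 167.9]
base [153.9 149.6]
cheekin [602.8 895.9]
(544, 173) [ 658.8 -110.6   63. ] rack 107.6 139.5
(510, 173) [ 641.9 -108.2   63. ] rack 90.6 139.4
(158, 163) [443.9 -85.8  18. ] rack -108.7 133.4
(180, 364) [ 414. -245.   18.] rack -115.6 -28.4
(520, 350) [ 651.8 -220.7   63. ] rack 116.4 29.5
tip [ 529.59616099 -255.16517942   98.09313549] rack 0.34085518577200924 -22.04158347236296 yaw tool-rack 0.275011429547277
(np.float64(236.9986511666424), np.float64(223.4637791565804))
```

View pics/w11.png

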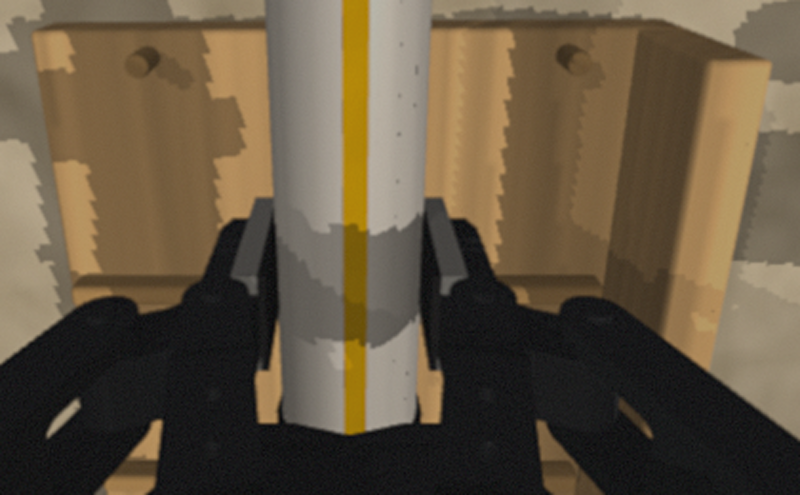

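The crop gives base corner (36,33), base left edge at (75,275), rail outer corner (770,60) and rail outer edge at (713,365).

```bash
python3 - <<'E'
from h import *
import pickle
d=pickle.load(open("d1.pkl","rb"));i=d["wrist"]
q0=np.array([532.4,-233.3,-.143])
c,n=np.cos(q0[2]),np.sin(q0[2])
for u,z in(((544.2,171.5),63),((507.5,171.5),63),((514.3,331.6),63),((158.9,157.3),18),((179.4,284.4),18)): 
  w=onz(i,*u,z);e=w[:2]-q0[:2];print(u,"rack",round(c*e[0]+n*e[1],1),round(-n*e[0]+c*e[1],1))
E
```

```text
(544.2, 171.5) rack 107.6 140.3
(507.5, 171.5) rack 89.2 140.2
(514.3, 331.6) rack 110.4 43.0
(158.9, 157.3) rack -107.5 137.1
(179.4, 284.4) rack -106.5 44.2
```

>>> move_arm(
  targets="-1 -2 0.2 0 0 0 0;-1 -2 0 0 0 0 0;-1 -2 0 0 0 0 0;-1 -1.2 0 0 0 0 0;-1 0 0 0 0 0 0",
)

```text
clock: 11.32
eef_pos: [537.9, -209.7, 61.3]
tool_rot: [3.141, 0.003, 1.427]
force: [0.3, 0.7, -2.9]
width: 32.2
gripper_force: 60.5
```

>>> move_arm(
  targets="-1 0 0 0 0 0 0;-1 0 0 0 0 0 0;-1 0 0 0 0 0 0",
)

```text
clock: 11.57
eef_pos: [539.0, -203.4, 60.9]
tool_rot: [3.141, -0.001, 1.434]
force: [-0.0, 0.4, -3.6]
width: 32.2
gripper_force: 60.5
```

```bash
python3 - <<'E'
from h import *
import pickle
from scipy.spatial.transform import Rotation as Ro
d={n:cams.get_image(n) for n in("side","top")};pickle.dump(d,open("d2.pkl","wb"))
s=read_state();R=Ro.from_euler("xyz",s["tool_rot"]).as_matrix();p=s["eef_pos"]
print(p,s["tool_rot"],s["force"])
tip=p+R@[-123,0,-37.4];q0=np.array([532.4,-233.3,-.143]);c,n=np.cos(q0[2]),np.sin(q0[2]);e=tip[:2]-q0[:2];print("tip",tip,"rack",c*e[0]+n*e[1],-n*e[0]+c*e[1])
for k in d: print(k,proj(d[k],tip))
x,y=np.array(proj(d["side"],tip)).astype(int)
S=d["side"]["color"][y-25:y+25,x-33:x+34,::-1];print(x-33,y-25)
cv2.imwrite("pics/m2.png",cv2.resize(S,(804,600),interpolation=cv2.INTER_CUBIC)[:, :800])
E
```

```text
[ 538.86234642 -203.89669155   60.76468063] [ 3.14132400e+00 -7.42308050e-04  1.43387002e+00] [ 0.22224711 -0.52695554 -2.84489567]
tip [ 522.05925047 -325.77153731   98.0733651 ] rack 2.943207651721691 -93.00136473386586
side (np.float64(218.40026845545958), np.float64(231.05766421240688))
top (np.float64(430.7296828493072), np.float64(187.585969960445))
185 206
```

View pics/m2.png

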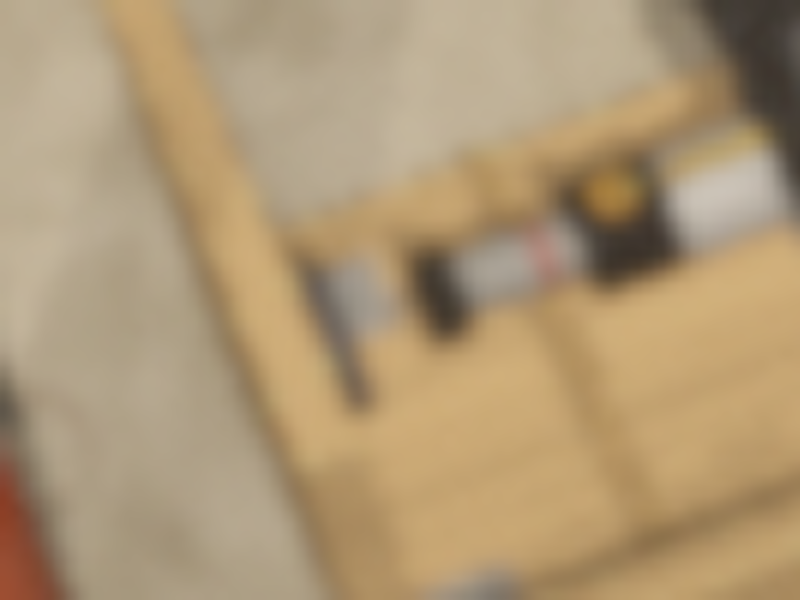

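On the image the bar axis meets the cup (dark disc centre ≈(337,333), axis extrapolated to (337,332)). The axis is about 3 mm high by encoder, so I'll lower 3 mm, trim 1 mm sideways and insert.

>>> move_arm(
  targets="-1 0 -0.1 0.3 0 0 0;-1 -0.4 0 0 0 0 0;-1 -0.4 0 0 0 0 0;-1 -0.4 0 0 0 0 0;-1 0 0 0 0 0 0",
)

```text
clock: 12.08
eef_pos: [535.4, -219.0, 57.5]
tool_rot: [-3.142, 0.001, 1.43]
force: [-0.1, 0.0, -3.3]
width: 32.0
gripper_force: 60.5
```

>>> move_arm(
  targets="-1 -0.3 0 0 0 0 0;-1 -0.3 0 0 0 0 0;-1 -0.3 0 0 0 0 0;-1 0 0 0 0 0 0;-1 0 0 0 0 0 0",
)

```text
clock: 12.5
eef_pos: [534.4, -226.3, 57.6]
tool_rot: [3.142, 0.0, 1.431]
force: [0.1, -0.1, -3.9]
width: 32.1
gripper_force: 60.5
```

>>> move_arm(
  targets="-1 -0.2 0 0 0 0 0;-1 -0.2 0 0 0 0 0;-1 -0.2 0 0 0 0 0;-1 0 0 0 0 0 0;-1 0 0 0 0 0 0",
)

```text
clock: 12.92
eef_pos: [533.6, -232.2, 57.6]
tool_rot: [3.142, 0.0, 1.432]
force: [0.4, 0.3, -2.8]
width: 32.1
gripper_force: 60.5
```

>>> move_arm(
  targets="-1 -0.2 0 0 0 0 0;-1 0 0 0 0 0 0;-1 -0.1 0 0 0 0 0;-1 0 0 0 0 0 0;-1 0 0 0 0 0 0",
)

```text
clock: 13.33
eef_pos: [533.4, -233.9, 57.6]
tool_rot: [-3.142, -0.001, 1.433]
force: [0.3, 2.5, -3.4]
width: 32.1
gripper_force: 60.5
```

>>> move_arm(
  targets="-1 -0.2 0 0 0 0 0;-1 0 0 0 0 0 0;-1 0 0 0 0 0 0",
)

```text
clock: 13.58
eef_pos: [533.1, -236.1, 57.5]
tool_rot: [-3.142, -0.001, 1.432]
force: [0.2, 5.5, -4.1]
width: 32.3
gripper_force: 60.5
```

>>> move_arm(
  targets="-1 -0.2 0 0 0 0 0;-1 0 0 0 0 0 0;-1 0 0 0 0 0 0",
)

```text
clock: 13.83
eef_pos: [532.9, -237.4, 57.5]
tool_rot: [-3.141, -0.002, 1.433]
force: [0.4, 5.4, -3.1]
width: 32.7
gripper_force: 60.5
```

>>> move_arm(
  targets="-1 -0.2 0 0 0 0 0;-1 0 0 0 0 0 0;-1 -0.2 0 0 0 0 0;-1 0 0 0 0 0 0;-1 0 0 0 0 0 0",
)

```text
clock: 14.25
eef_pos: [532.5, -240.0, 57.5]
tool_rot: [-3.141, -0.003, 1.434]
force: [1.1, 8.8, -2.7]
width: 32.0
gripper_force: 60.5
```

>>> move_arm(
  targets="-1 -0.2 0 0 0 0 0;-1 0 0 0 0 0 0;-1 0 0 0 0 0 0;-1 0 0 0 0 0 0",
)

```text
clock: 14.58
eef_pos: [532.3, -241.2, 57.4]
tool_rot: [-3.141, -0.004, 1.434]
force: [0.5, 9.5, -4.1]
width: 32.0
gripper_force: 60.5
```

```bash
python3 - <<'E'
from h import *
F=[];P=[]
for k in range(8):
    i=cams.get_image("wrist" if k else "side"); s=read_state();F.append(s["force"]);P.append(s["eef_pos"])
    if not k: S=i
print(np.mean(F,0),np.mean(P,0),s["tool_rot"],s["width"])
x,y=185,206
a=cv2.resize(S["color"][y:y+50,x:x+67,::-1],(400,300),interpolation=cv2.INTER_CUBIC)
w=cv2.resize(i["color"][:,:,::-1],(480,300));cv2.imwrite("pics/m3.png",np.hstack([a,w[:,80:480]]))
E
python3 look.py w20|tail -2
```

```text
[ 1.08877782  9.78893314 -3.07390576] [ 532.2494676  -241.22127447   57.41676251] [-3.14085946 -0.0040151   1.43396968] 32.23029944085092
60 sil 250 419 yel 235 429 axis y 6.7 roll from up (deg, + = toward +y) -10.2
130 sil 250 419 yel 232 424 axis y 7.0 roll from up (deg, + = toward +y) -6.6
```

View pics/m3.png

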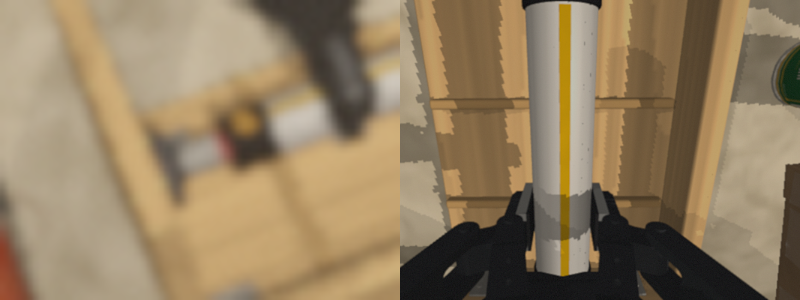

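Left panel: the foot is in the cup, with the red ring almost at the collar. Force is about 9.9 N, so I'll make one last small press.

>>> move_arm(
  targets="-1 -0.2 0 0 0 0 0;-1 0 0 0 0 0 0;-1 0 0 0 0 0 0;-1 0 0 0 0 0 0;-1 0 0 0 0 0 0",
)

```text
clock: 15.45
eef_pos: [532.0, -242.5, 57.4]
tool_rot: [-3.141, -0.005, 1.434]
force: [0.8, 11.1, -3.1]
width: 32.2
gripper_force: 60.5
```

```bash
python3 - <<'E'
from h import *
F=[];P=[]
for k in range(8):
    cams.get_image("wrist"); s=read_state();F.append(s["force"]);P.append(s["eef_pos"])
print(np.mean(F,0),np.mean(P,0),np.ptp(P,0),s["width"],s["clock"])
if 9<np.mean(F,0)[1]<14: print(order.finish_job())
E
```

```text
[ 0.98677696 10.91121794 -2.94528514] [ 532.02375537 -242.51801171   57.38298552] [0.06041281 0.03714162 0.01898593] 31.989279622372614 15.85
the job is handed in; nothing more can be done
None
```

I rolled the bar until its lock screw faced up, then lifted it and seated the foot in the cup. I handed the job in at 15.9 s with the arm still gripping and pressing at about 11 N, roughly 9 mm of spring by my estimate; no verdict came back.

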